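# Find the rattling centrifuge-weight case and hold it out

## Task

One of the three sealed blue-lidded cases has a weight loose inside and rattles from end to end when shaken; find out which. Stand the two silent cases upright on the narrow raised rail and let go of them, then finish with the gripper still holding the rattling case steady and level over the middle of the handover mat, its underside about 10 cm above it. Do not disturb the other things on the bench.

Things in the scene. Friction and masses are not known exactly. Their poses are not given: they have to be found in the camera images.
- case_a_center (a point): centre (half-way up) of one of three identical sealed cases: grey, blue lid, 130 mm long (its x axis), 52 wide (y), 74 tall (z, up), 0.40 to 0.51 kg. Each of the three hides a 250 g steel weight, so they weigh about the same; in one of them, any one, the weight is a loose ball, in the others it is packed tight in the middle
- case_b_center (a point): centre (half-way up) of one of three identical sealed cases: grey, blue lid, 130 mm long (its x axis), 52 wide (y), 74 tall (z, up), 0.40 to 0.51 kg. In the one that rattles (any of the three) the 250 g ball rolls freely, up to 41 mm either side of the middle along the length, and stays at the end it was last tipped to
- case_c_center (a point): centre (half-way up) of one of three identical sealed cases: grey, blue lid, 130 mm long (its x axis), 52 wide (y), 74 tall (z, up), 0.40 to 0.51 kg. Which one rattles cannot be seen: it shows in the force and moment on the wrist, whose balance shifts by about 0.18 N m as the ball goes from end to end
- rail_top (a point): centre of the top face of the raised storage rail, a fixed aluminium bar on two legs; the top is level, 45 mm wide (its x axis) and 280 mm long (its y axis), 60 mm above the bench; no rims; two cases fit side by side lying across it, about 130 mm apart, centred on its width
- mat: green and black square handover mat lying flat on the bench, 130 x 130 mm, 2 mm thick, fixed; origin at its centre on the bench
- bottle: bystander, loose: white bottle with a blue cap, 60 mm across, 95 mm tall; origin at the centre of its underside
- beaker: bystander, loose: clear beaker, 68 mm across, 80 mm tall; origin at the centre of its underside
- tip_box: bystander, loose: yellow box with a clear lid, 122 x 82 mm, 63 mm tall; origin at the centre of its underside
- bucket: bystander, loose: aluminium centrifuge bucket (plain cylinder), 60 mm across, 60 mm tall; origin at the centre of its underside
There are look-alikes about, which are no part of the job. What is shaped like the part that bears case_a_center but green is not meant.

How it is judged:
By the outcome, as a careful person would: the job done as asked, in the order asked, and still so for the second after the job is handed in, while the arm keeps its last pose, push and grip.
It also fails if it takes over 72 s, if anything falls off the work surface, if the arm or the gripper's body presses on something with over 40 N, if the wrist force passes 120 N, or if a joint passes its speed limit or range.

## Robot

A 6-joint arm with a two-finger parallel gripper is mounted at the origin on the work surface. World frame = base frame: x ahead of the robot, y to its left, z up, the work surface at z = 0. Lengths are in m, angles in rad, forces in N, time in s.
With the tool pointing down it reaches from about 0.425 to 0.95 m from the base axis. Payload 3.5 kg.
Tool frame: the origin (TCP) lies between the finger pads; the fingertips stand 14 mm ahead of it and the grasp point (between the pads) lies 5 mm behind it; z points along the fingers, y is the direction in which the jaws open and shut (so a half turn about z gives the same grasp; the last joint's range is limited). The gripper opens to 85 mm and grips with 20 to 120 N. Pads are 22 mm wide; open, the fingers measure 114 mm over their backs; the gripper's body (76 mm by 85 mm) begins 54 mm behind the grasp point. The pads swing forward as they close: fully open they stand 13 mm farther back than shut.
Start: joints at [1.051, 0.286, 1.577, -0, 1.279, -0.15], TCP at [0.244, 0.629, 0.245] pointing down, gripper open.
Joint ranges: [-2.77, 2.77], [-0.9, 2.22], [0.21, 2.48], [-1.53, 4.67], [0.24, 2.81], [-2.84, 2.84]. Speed limits (rad/s): [2.79, 2.79, 3.14, 3.14, 3.14, 3.14].

## Interface

Orientations are given as a unit quaternion [x, y, z, w].
In Python, from plant import ctrl gives the robot as it stands. The module is installed in compiled form; this text tells all that it offers.
- The arm moves only by the tool servo_tool, never from a script. Its argument "increments" is text: rows parted by semicolons, each of 7 numbers parted by spaces: the turn, a rotation vector about the tool's x, y, z in rad, then the shift along the tool's x, y, z in cm, then the finger opening in cm, from 0 to 8.54. In form: ax ay az dx dy dz claw; .... A call has 1 to 10 rows; each row is the pose to reach, as a shift and turn from the pose commanded when the call began, along the tool's axes at that moment; what a row does not reach only later rows make up. A row lasts 1/12 s, in which the tool goes at most 41.7 mm and 7.16 degrees, less where a joint would pass 70% of its speed; a pose out of reach is approached as far as the arm can. A call with a gripper value outside its range is refused whole. The fingers move at their own pace and stop on an object; "grip_force" is the grip in N (left out, the last holds). Time passes only in rows, so rows that repeat a pose let the fingers close. It gives the time, the measured TCP pose, the force and the opening at its end, in the units of the state.
- ctrl.get_state(): the state, without advancing time (a new reading comes with each control period).
- ctrl.read_camera(name): name is "side" or "top"; returns (picture, depth): 384x512x3 uint8, red, green, blue; 384x512 float32, m along the optical axis (not along the pixel's ray), 0 where there is no reading.
- ctrl.camera_info(name): a dict with "camera_matrix" (3x3 intrinsics, pixels), "world_to_cam" (4x4, takes a point from world to camera coordinates). Camera axes: x right, y down, z forward; pixel columns grow to the right and rows downward; lengths in m; the calibration is good to about 2 mm. A picture is of the moment at which its call begins. camera_info takes no time and is no camera call.
- ctrl.sign_off(): hands the job in, once; it reports no verdict.
The state is a dict: "time": time; "qpos": joint angles; "dq": joint speeds; "joint_efforts": joint torques, N m; "eef_pos": TCP position; "tcp_rot": TCP orientation; "contact_force": force on the tool from outside, world axes, zero at the start; "wrist_torque": the same for the moment, N m; "opening": opening from 0.0 (shut) to 1.0 (fully open).
Only numpy, scipy, OpenCV 4.12 (cv2) and the standard library are available. Lean on these libraries where they do the work, as an engineer would, in place of code of your own. Each camera call takes 0.05 s, during which the arm holds its last target.

## Working session

There is one attempt and no reset: what is moved stays moved. The work goes in short steps, Python scripts to look and compute and a tool call to move; the robot and the scene stay as the last step left them, time stands still between calls to the robot, and variables do not carry over. Pictures are saved under pics/ and viewed, and the job is handed in when it is done.

Besides the shell and the picture viewer there is one more tool, called after "Call:" by a JSON object that holds its "fn" and its "kwargs", one argument or row to a line. servo_tool: Moves the arm, as the interface text tells. Its arguments: {"type":"object","properties":{"increments":{"type":"string"},"grip_force":{"type":"number"}},"required":["increments"]}

```bash
mkdir -p pics; cat > h.py <<'E'
from plant import ctrl
import numpy as np, cv2
from scipy.spatial.transform import Rotation as R
def cloud(name,d):
    i=ctrl.camera_info(name);K=i["camera_matrix"];T=np.linalg.inv(i["world_to_cam"])
    v,u=np.indices(d.shape)
    p=np.stack([(u-K[0][2])/K[0][0]*d,(v-K[1][2])/K[1][1]*d,d],-1)
    return p@T[:3,:3].T+T[:3,3]
E
python3 - <<'E'
from h import *
for n in("top","side"):
    im,d=ctrl.read_camera(n); np.savez(f"{n}0.npz",im=im,d=d)
    cv2.imwrite(f"pics/{n}0.png",im[...,::-1])
    print(n,ctrl.camera_info(n))
print(ctrl.get_state())
E
```

```text
top {'camera_matrix': array([[399.66399486,   0.        , 257.13200484],
       [  0.        , 399.66399486, 182.48292841],
       [  0.        ,   0.        ,   1.        ]]), 'world_to_cam': array([[-0.02427279, -0.99967491,  0.00780376, -0.04494124],
       [-0.99662757,  0.02358526, -0.07859533,  0.51298047],
       [ 0.07838573, -0.00968517, -0.99687606,  1.42803592],
       [ 0.        ,  0.        ,  0.        ,  1.        ]])}
side {'camera_matrix': array([[440.25270244,   0.        , 257.89988482],
       [  0.        , 440.25270244, 190.08782256],
       [  0.        ,   0.        ,   1.        ]]), 'world_to_cam': array([[ 0.68514071, -0.72827075,  0.01428036, -0.39708895],
       [-0.55227946, -0.5321552 , -0.64171508,  0.29097276],
       [ 0.47494169,  0.43177837, -0.76681017,  1.10666269],
       [ 0.        ,  0.        ,  0.        ,  1.        ]])}
{'time': 0.1, 'qpos': array([ 1.05097985e+00,  2.87096668e-01,  1.57799346e+00,  8.88000226e-06,
        1.27862274e+00, -1.50024931e-01]), 'dq': array([ 0.00022948, -0.00332802, -0.00248918, -0.00194843, -0.00167496,
        0.00136934]), 'joint_efforts': array([ 6.44873398e-04, -4.07299626e+01, -2.93697667e+01, -1.80658799e-04,
        3.45050408e-03,  6.23988370e-06]), 'eef_pos': array([0.24366753, 0.62889158, 0.24409252]), 'tcp_rot': array([ 1.83845242e-01,  9.82954629e-01, -9.99809577e-04, -3.52466480e-04]), 'contact_force': array([-0.02666202,  0.1077689 , -0.36849559]), 'wrist_torque': array([-0.01937464,  0.03954939, -0.01319273]), 'opening': 0.9988700357803277}
```

View pics/top0.png

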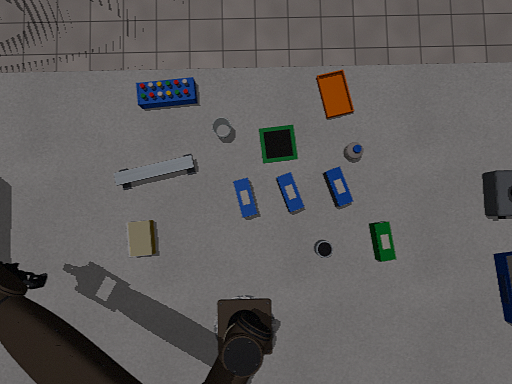

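View pics/side0.png

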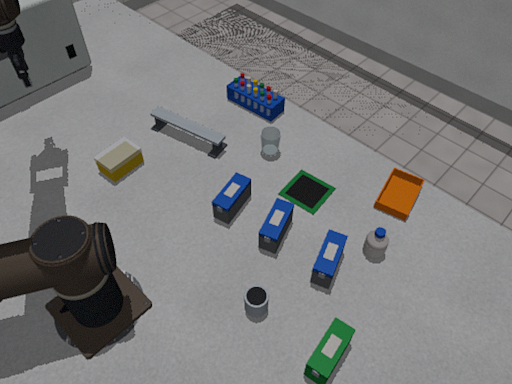

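The top view shows the three blue-lidded cases at about (245,198), (290,192) and (338,187). The rail is at (155,170), the mat at (278,144) and the green look-alike at (383,241). Next I'll measure their positions.

```bash
python3 - <<'E'
from h import *
def rect(P):
    (c,s,a)=cv2.minAreaRect((P[:,:2]*1000).astype(np.float32))
    b=cv2.boxPoints((c,s,a)); e=max([b[1]-b[0],b[2]-b[1]],key=np.linalg.norm)
    return np.round(c,1),np.round(s,1),round(np.degrees(np.arctan2(e[1],e[0])),1)
for n in("top","side"):
    z=np.load(n+"0.npz");im,d=z["im"],z["d"];W=cloud(n,d)
    hsv=cv2.cvtColor(im,cv2.COLOR_RGB2HSV);H,S,V=[hsv[...,i].astype(int) for i in range(3)]
    Z=W[...,2];Y=W[...,1];X=W[...,0]
    inb=(d>0)&(X>.2)&(X<1.1)&(abs(Y)<.75)
    print(n)
    for nm,m in {"tall60-80":(Z>.066)&(Z<.082),"rail":(Z>.052)&(Z<.065)&(S<60),"lowgreen":(H>45)&(H<80)&(S>120)&(Z<.02),"all":(Z>.012)&(Z<.2)}.items():
        m=(m&inb).astype(np.uint8)
        k,l,st,_=cv2.connectedComponentsWithStats(m)
        for i in range(1,k):
            if st[i,4]<60: continue
            P=W[l==i]
            print(nm,*rect(P),"z",np.round(np.percentile(P[:,2],[5,50,95]),4),st[i])
E
```

```text
top
tall60-80 [ 615.  -407.1] [47.4 43.3] 42.4 z [0.0669 0.0709 0.076 ] [349 143  14  15  62]
tall60-80 [ 489.6 -343.3] [132.2  54.4] 19.0 z [0.0695 0.0743 0.0791] [326 166  28  41 576]
tall60-80 [ 473.  -172.1] [134.3  53.5] 19.7 z [0.0697 0.0744 0.0794] [277 172  28  40 577]
tall60-80 [457.6 -13.3] [134.   52.9] 13.4 z [0.0697 0.0748 0.0796] [233 178  25  40 572]
tall60-80 [ 294.6 -494.3] [132.7  55.2] 7.3 z [0.0691 0.0745 0.0788] [374 222  23  40 602]
rail [ 614.2 -399.2] [58.4 44.2] 20.0 z [0.0534 0.0608 0.0646] [346 142  16  17  70]
rail [562.5 307.1] [ 46.6 280.1] -78.0 z [0.0555 0.0604 0.0642] [114 155  81  30 958]
rail [ 271.7 -285.1] [58.3 57.3] 41.7 z [0.0553 0.0606 0.0643] [316 241  18  17 176]
lowgreen [ 655.9 -136.6] [128.7 127.4] 5.9 z [-0.0026  0.0025  0.0079] [259 125  38  38 498]
all [ 835.6 -353.2] [163.1 104.1] 12.0 z [0.0134 0.0269 0.0348] [317  69  38  49 311]
all [847.1 263.1] [ 83.  206.8] -85.1 z [0.0518 0.0598 0.0905] [ 136   77   62   31 1335]
all [709.   65.4] [63.5 66.3] -0.7 z [0.0169 0.0605 0.0832] [212 117  20  21 194]
all [ 616.1 -405.2] [57.7 58.3] -2
[... 1899 characters left out ...]
ll [320.1 359.7] [124.5  87.9] 2.8 z [0.0186 0.0591 0.0636] [  93  137   50   44 1235]
all [ 831.  -350.5] [165.6 100.1] 12.2 z [0.014  0.0249 0.0304] [374 168  50  50 425]
all [453.4 -12.1] [135.2  55.8] 13.3 z [0.0189 0.0701 0.075 ] [ 211  173   40   49 1132]
all [ 468.8 -169.7] [136.6  54.7] 19.7 z [0.0209 0.0711 0.075 ] [ 258  198   36   54 1129]
all [ 604.7 -407.6] [51.2 60.2] -73.9 z [0.0179 0.0598 0.0941] [363 227  26  31 567]
all [ 484.6 -342.1] [136.  53.] 19.1 z [0.0247 0.0716 0.075 ] [ 310  230   38   57 1163]
all [ 267.8 -284.2] [60.8 57.1] 46.9 z [0.02   0.0572 0.061 ] [244 285  24  31 611]
all [ 289.7 -492.6] [134.7  53.1] 7.8 z [0.0328 0.072  0.0751] [ 304  317   51   67 1647]
```

```bash
cat > go.py <<'E'
import sys
from h import *
# usage: go.py x y z psi_y(deg) : increments in tool axes to a pointing-down pose
s=ctrl.get_state(); Rc=R.from_quat(s["tcp_rot"]); p=s["eef_pos"]
x,y,z,psi=map(float,sys.argv[1:5]); a=np.radians(psi)
Y=np.array([np.cos(a),np.sin(a),0]); Zt=np.array([0,0,-1.]); X=np.cross(Y,Zt)
Rt=R.from_matrix(np.stack([X,Y,Zt],1))
rv=(Rc.inv()*Rt).as_rotvec(); d=Rc.inv().apply(np.array([x,y,z])-p)*100
Yc=Rc.as_matrix()[:,1]
print("t",round(s["time"],2),"pos",p.round(4),"psi",round(np.degrees(np.arctan2(Yc[1],Yc[0])),1),"q",s["qpos"].round(2),"F",s["contact_force"].round(2),"M",s["wrist_torque"].round(3),"M_tool",Rc.inv().apply(s["wrist_torque"]).round(3),"op",round(s["opening"],3))
print("rot",rv.round(3),"shift cm",d.round(2), "dist",np.linalg.norm(d).round(1),"deg",np.degrees(np.linalg.norm(rv)).round(1))
E
python3 go.py 0.47 0.3 0.2 0; python3 go.py 0.4555 -0.0127 0.15 -76.6
```

```text
t 0.1 pos [0.2437 0.6289 0.2441] psi 68.8 q [ 1.05  0.29  1.58  0.    1.28 -0.15] F [-0.03  0.11 -0.37] M [-0.019  0.04  -0.013] M_tool [0.032 0.03  0.013] op 0.999
rot [-2.000e-03  1.000e-03  1.201e+00] shift cm [-32.99 -22.48   4.45] dist 40.2 deg 68.8
t 0.1 pos [0.2437 0.6289 0.2441] psi 68.8 q [ 1.05  0.29  1.58  0.    1.28 -0.15] F [-0.03  0.11 -0.37] M [-0.019  0.04  -0.013] M_tool [0.032 0.03  0.013] op 0.999
rot [-1.000e-03  3.000e-03  2.538e+00] shift cm [-42.94 -52.15   9.5 ] dist 68.2 deg 145.4
```

Call:
{"fn": "servo_tool", "kwargs": {
  "increments": "0 0 0.1 -2 -1.5 0.3 8.5; 0 0 0.22 -5 -3.5 0.8 8.5; 0 0 0.34 -9 -6 1.3 8.5; 0 0 0.46 -12.5 -8.5 1.8 8.5; 0 0 0.58 -16 -11 2.3 8.5; 0 0 0.7 -19.5 -13.5 2.8 8.5; 0 0 0.82 -23 -16 3.2 8.5; 0 0 0.94 -26.5 -18.5 3.6 8.5; 0 0 1.06 -30 -20.5 4 8.5; 0 0 1.18 -33 -22.5 4.4 8.5",
  "grip_force": 80
}}

```text
time: 0.93
eef_pos: [0.4667, 0.3042, 0.2017]
tcp_rot: [0.702, 0.712, -0.0, -0.0]
contact_force: [0.5, 0.7, 0.0]
opening: 0.994
```

```bash
python3 go.py 0.4555 -0.0127 0.15 -76.6
```

```text
t 0.93 pos [0.4667 0.3042 0.2017] psi 0.9 q [0.4  0.07 1.91 0.   1.16 0.38] F [0.49 0.72 0.03] M [ 0.036 -0.058 -0.018] M_tool [-0.058  0.036  0.018] op 0.994
rot [-0.     0.     1.352] shift cm [-31.67  -1.6    5.17] dist 32.1 deg 77.5
```

Call:
{"fn": "servo_tool", "kwargs": {
  "increments": "0 0 0.12 -3.5 -0.2 0.5 8.5; 0 0 0.24 -7 -0.4 1 8.5; 0 0 0.36 -10.5 -0.5 1.6 8.5; 0 0 0.48 -14 -0.7 2.1 8.5; 0 0 0.6 -17.5 -0.9 2.7 8.5; 0 0 0.72 -21 -1.1 3.3 8.5; 0 0 0.84 -24.5 -1.2 3.8 8.5; 0 0 0.96 -28 -1.4 4.4 8.5; 0 0 1.08 -30.5 -1.5 4.9 8.5; 0 0 1.2 -31.6 -1.6 5.1 8.5"
}}

```text
time: 1.77
eef_pos: [0.456, -0.0128, 0.1501]
tcp_rot: [0.982, 0.19, -0.001, 0.0]
contact_force: [-0.3, -0.7, -0.6]
opening: 0.996
```

```bash
python3 go.py 0.4555 -0.0127 0.042 -76.6
```

```text
t 1.77 pos [ 0.456  -0.0128  0.1501] psi -68.1 q [-0.25 -0.1   2.18 -0.    1.07  0.94] F [-0.29 -0.7  -0.64] M [-0.046  0.018  0.07 ] M_tool [-0.036 -0.034 -0.07 ] op 0.996
rot [-0.     0.002  0.149] shift cm [-0.02 -0.03 10.81] dist 10.8 deg 8.5
```

Call:
{"fn": "servo_tool", "kwargs": {
  "increments": "0 0 0.07 0 0 1.5 8.5; 0 0 0.14 0 0 4 8.5; 0 0 0.147 0 0 7 8.5; 0 0 0.147 0 0 9.5 8.5; 0 0 0.147 0 0 10.6 8.5; 0 0 0.147 0 0 10.8 8.5; 0 0 0.147 0 0 10.8 4; 0 0 0.147 0 0 10.8 4; 0 0 0.147 0 0 10.8 4; 0 0 0.147 0 0 10.8 4"
}}

```text
time: 2.6
eef_pos: [0.4589, -0.0109, 0.0453]
tcp_rot: [0.992, 0.122, 0.002, 0.001]
contact_force: [0.3, -1.0, 1.8]
opening: 0.597
```

```bash
python3 go.py 0.4555 -0.0127 0.16 -76.6
```

```text
t 2.6 pos [ 0.4589 -0.0109  0.0453] psi -76.0 q [-0.25  0.09  2.23 -0.    0.83  1.08] F [ 0.25 -0.95  1.83] M [-0.057  0.056  0.032] M_tool [-0.041 -0.068 -0.033] op 0.597
rot [ 0.003 -0.004  0.011] shift cm [ -0.32   0.13 -11.48] dist 11.5 deg 0.7
```

Call:
{"fn": "servo_tool", "kwargs": {
  "increments": "0 0 0 0 0 0 3; 0 0 0 0 0 0 3; 0 0 0 0 0 -1 3; 0 0 0 0 0 -3 3; 0 0 0 0 0 -5.5 3; 0 0 0 0 0 -8 3; 0 0 0 0 0 -10.5 3; 0 0 0 0 0 -12 3; 0 0 0 0 0 -12 3; 0 0 0 0 0 -12 3",
  "grip_force": 100
}}

```text
time: 3.43
eef_pos: [0.4563, -0.0099, 0.1631]
tcp_rot: [0.993, 0.122, 0.0, -0.0]
contact_force: [0.0, 0.4, -4.3]
opening: 0.594
```

```bash
python3 go.py 0.4555 -0.0127 0.16 -76.6
```

```text
t 3.43 pos [ 0.4563 -0.0099  0.1631] psi -76.0 q [-0.24 -0.12  2.17  0.    1.09  1.08] F [ 0.01  0.37 -4.33] M [ 0.022  0.032 -0.048] M_tool [ 0.029 -0.025  0.048] op 0.594
rot [-0.    -0.     0.011] shift cm [-0.15  0.25  0.31] dist 0.4 deg 0.6
```

Call:
{"fn": "servo_tool", "kwargs": {
  "increments": "0 0.1 0 0 0 0 3; 0 0.2 0 0 0 0 3; 0 0.3 0 0 0 0 3; 0 0.4 0 0 0 0 3; 0 0.4 0 0 0 0 3; 0 0.4 0 0 0 0 3; 0 0.4 0 0 0 0 3; 0 0.4 0 0 0 0 3; 0 0.4 0 0 0 0 3; 0 0.4 0 0 0 0 3"
}}

```text
time: 4.27
eef_pos: [0.4574, -0.0102, 0.1634]
tcp_rot: [0.973, 0.12, 0.197, -0.024]
contact_force: [0.1, 0.1, -4.4]
opening: 0.597
```

```bash
python3 go.py 0.4555 -0.0127 0.16 -76.6
```

```text
t 4.27 pos [ 0.4574 -0.0102  0.1634] psi -75.9 q [-0.36 -0.33  2.38  0.32  0.79  0.77] F [ 0.13  0.07 -4.44] M [-0.067  0.34   0.054] M_tool [ 0.037 -0.346 -0.043] op 0.597
rot [-0.002 -0.4    0.011] shift cm [-0.36  0.2   0.22] dist 0.5 deg 22.9
```

Call:
{"fn": "servo_tool", "kwargs": {
  "increments": "0 -0.1 0 0 0 0 3; 0 -0.2 0 0 0 0 3; 0 -0.3 0 0 0 0 3; 0 -0.4 0 0 0 0 3; 0 -0.5 0 0 0 0 3; 0 -0.6 0 0 0 0 3; 0 -0.7 0 0 0 0 3; 0 -0.8 0 0 0 0 3; 0 -0.8 0 0 0 0 3; 0 -0.8 0 0 0 0 3"
}}

```text
time: 5.1
eef_pos: [0.4583, -0.0098, 0.1623]
tcp_rot: [0.973, 0.12, -0.196, 0.024]
contact_force: [-3.4, -1.6, -2.8]
opening: 0.598
```

Call:
{"fn": "servo_tool", "kwargs": {
  "increments": "0 0 0 0 0 0 3; 0 0 0 0 0 0 3; 0 0 0 0 0 0 3; 0 0 0 0 0 0 3"
}}

```text
time: 5.43
eef_pos: [0.4565, -0.0103, 0.1636]
tcp_rot: [0.973, 0.119, -0.196, 0.024]
contact_force: [0.0, 1.0, -4.9]
opening: 0.594
```

```bash
python3 go.py 0.4555 -0.0127 0.16 -76.6
```

```text
t 5.43 pos [ 0.4565 -0.0103  0.1636] psi -76.0 q [-0.16  0.11  1.98 -0.16  1.43  1.21] F [ 0.    0.96 -4.91] M [ 0.115 -0.375  0.026] M_tool [ 0.009  0.391 -0.032] op 0.594
rot [0.002 0.399 0.01 ] shift cm [-0.    0.2   0.39] dist 0.4 deg 22.8
```

Call:
{"fn": "servo_tool", "kwargs": {
  "increments": "0 0.1 0 0 0 0 3; 0 0.2 0 0 0 0 3; 0 0.3 0 0 0 0 3; 0 0.4 0 0 0 0 3; 0 0.4 0 0 0 0 3; 0 0.4 0 0 0 0 3; 0 0.4 0 0 0 0 3; 0 0.4 0 0 0 0 3"
}}

```text
time: 6.1
eef_pos: [0.4573, -0.0103, 0.1634]
tcp_rot: [0.993, 0.122, -0.001, 0.0]
contact_force: [-0.1, -0.2, -3.2]
opening: 0.596
```

```bash
python3 go.py 0.555 0.300 0.2 -78
```

```text
t 6.1 pos [ 0.4573 -0.0103  0.1634] psi -76.0 q [-0.24 -0.12  2.17 -0.    1.09  1.08] F [-0.15 -0.23 -3.24] M [-0.046  0.035  0.04 ] M_tool [-0.036 -0.045 -0.04 ] op 0.596
rot [0.    0.001 0.036] shift cm [ 17.   -27.74  -3.69] dist 32.7 deg 2.0
```

Call:
{"fn": "servo_tool", "kwargs": {
  "increments": "0 0 0 0 0 0 3"
}}

```text
time: 6.18
eef_pos: [0.4574, -0.0102, 0.1632]
tcp_rot: [0.992, 0.122, -0.0, 0.0]
contact_force: [0.1, -0.3, -4.2]
opening: 0.6
```

```bash
python3 go.py 0.555 0.300 0.2 -78
```

```text
t 6.18 pos [ 0.4574 -0.0102  0.1632] psi -75.9 q [-0.24 -0.12  2.17 -0.    1.09  1.08] F [ 0.1  -0.29 -4.17] M [-0.071  0.071 -0.002] M_tool [-0.052 -0.086  0.002] op 0.6
rot [-0.     0.001  0.036] shift cm [ 17.   -27.72  -3.7 ] dist 32.7 deg 2.1
```

```bash
cat > meas.py <<'E'
from h import *
L=[]
for k in range(12):
    ctrl.read_camera("top"); s=ctrl.get_state(); Rc=R.from_quat(s["tcp_rot"])
    L.append(np.r_[Rc.inv().apply(s["wrist_torque"]),s["contact_force"]])
L=np.array(L);print(s["time"],"Mtool,F mean",L.mean(0).round(3),"sd",L.std(0).round(3))
E
python3 meas.py
```

```text
6.7833 Mtool,F mean [-4.000e-03 -7.700e-02 -8.000e-03  2.700e-02  5.800e-02 -4.117e+00] sd [0.034 0.029 0.022 0.583 0.478 0.526]
```

Call:
{"fn": "servo_tool", "kwargs": {
  "increments": "0 0.1 0 0 0 0 3; 0 0.2 0 0 0 0 3; 0 0.3 0 0 0 0 3; 0 0.4 0 0 0 0 3; 0 0.4 0 0 0 0 3; 0 0.4 0 0 0 0 3; 0 0.4 0 0 0 0 3; 0 0.4 0 0 0 0 3; 0 0.4 0 0 0 0 3"
}}

```text
time: 7.53
eef_pos: [0.4578, -0.0103, 0.1639]
tcp_rot: [0.973, 0.12, 0.197, -0.024]
contact_force: [0.2, 0.6, -4.2]
opening: 0.594
```

Call:
{"fn": "servo_tool", "kwargs": {
  "increments": "0 -0.1 0 0 0 0 3; 0 -0.2 0 0 0 0 3; 0 -0.3 0 0 0 0 3; 0 -0.4 0 0 0 0 3; 0 -0.4 0 0 0 0 3; 0 -0.4 0 0 0 0 3"
}}

```text
time: 8.03
eef_pos: [0.4583, -0.0098, 0.1632]
tcp_rot: [0.992, 0.123, 0.001, -0.0]
contact_force: [0.2, 0.3, -4.1]
opening: 0.599
```

```bash
python3 meas.py
```

```text
8.6333 Mtool,F mean [ 0.009  0.081  0.007 -0.082 -0.024 -4.173] sd [0.027 0.023 0.043 0.436 0.421 0.666]
```

C1 rattles: its level balance moved from -0.077 to +0.081 N m after tipping it the other way. I'll set it back where it was and place the other two first.

```bash
python3 - <<'E'
from h import *
im,d=ctrl.read_camera("side");cv2.imwrite("pics/side1.png",cv2.resize(im[100:260,150:350],None,fx=3,fy=3)[...,::-1])
E
python3 go.py 0.4565 -0.0105 0.0445 -76
```

```text
t 8.68 pos [ 0.4568 -0.0103  0.1632] psi -76.0 q [-0.25 -0.12  2.17  0.    1.09  1.08] F [-0.06 -0.08 -3.6 ] M [ 0.033 -0.031 -0.006] M_tool [0.024 0.038 0.006] op 0.593
rot [ 0. -0.  0.] shift cm [-3.000e-02  1.000e-02  1.187e+01] dist 11.9 deg 0.0
```

View pics/side1.png

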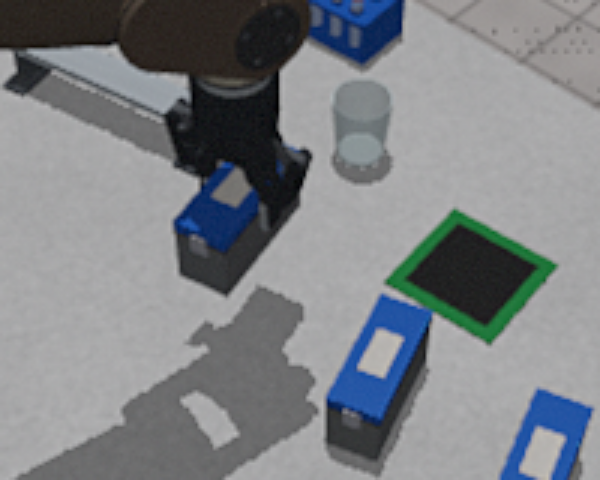

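The picture shows C1 held level at about (240,215) in the crop. I'll lower it to the bench and release.

Call:
{"fn": "servo_tool", "kwargs": {
  "increments": "0 0 0 0 0 1.5 3; 0 0 0 0 0 4 3; 0 0 0 0 0 7 3; 0 0 0 0 0 9.5 3; 0 0 0 0 0 11 3; 0 0 0 0 0 11.7 3; 0 0 0 0 0 11.9 3; 0 0 0 0 0 11.9 3; 0 0 0 0 0 11.9 5.5; 0 0 0 0 0 11.9 8.5"
}}

```text
time: 9.52
eef_pos: [0.4584, -0.0106, 0.0455]
tcp_rot: [0.993, 0.122, 0.002, 0.001]
contact_force: [-0.4, -0.3, 0.2]
opening: 0.764
```

Call:
{"fn": "servo_tool", "kwargs": {
  "increments": "0 0 0 0 0 0 8.5; 0 0 0 0 0 0 8.5; 0 0 0 0 0 -0.5 8.5; 0 0 0 0 0 -2.5 8.5; 0 0 0 0 0 -5.5 8.5; 0 0 0 0 0 -8.5 8.5; 0 0 0 0 0 -10.5 8.5"
}}

```text
time: 10.1
eef_pos: [0.4579, -0.0104, 0.1523]
tcp_rot: [0.993, 0.122, 0.002, 0.001]
contact_force: [1.0, -0.4, 0.8]
opening: 0.994
```

```bash
python3 go.py 0.487 -0.3425 0.15 -70.9; python3 - <<'E'
from h import *
im,d=ctrl.read_camera("side");cv2.imwrite("pics/side2.png",cv2.resize(im[100:260,150:350],None,fx=3,fy=3)[...,::-1])
E
```

```text
t 10.1 pos [ 0.4579 -0.0104  0.1523] psi -76.0 q [-0.24 -0.1   2.18  0.    1.07  1.08] F [ 1.05 -0.37  0.78] M [ 0.041 -0.02  -0.012] M_tool [0.034 0.029 0.012] op 0.994
rot [ 0.002 -0.003 -0.088] shift cm [-5.23 32.92  0.27] dist 33.3 deg 5.1
```

View pics/side2.png

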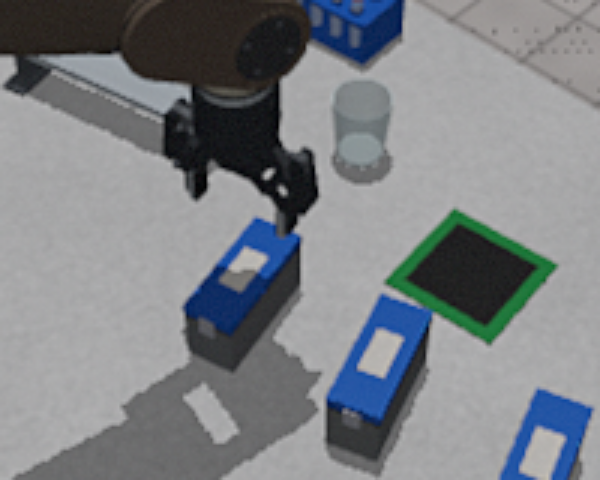

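C1 stands upright on the bench. Next is C3.

Call:
{"fn": "servo_tool", "kwargs": {
  "increments": "0 0 -0.01 -0.4 2.5 0 8.5; 0 0 -0.02 -1 6.2 0 8.5; 0 0 -0.03 -1.6 10 0 8.5; 0 0 -0.04 -2.2 14 0 8.5; 0 0 -0.05 -2.8 18 0 8.5; 0 0 -0.06 -3.4 22 0 8.5; 0 0 -0.07 -4 26 0 8.5; 0 0 -0.08 -4.6 29.5 0 8.5; 0 0 -0.088 -5.1 32 0.2 8.5; 0 0 -0.088 -5.2 32.9 0.3 8.5"
}}

```text
time: 10.98
eef_pos: [0.4859, -0.3459, 0.1464]
tcp_rot: [0.986, 0.164, 0.0, 0.001]
contact_force: [-0.3, -0.3, 0.7]
opening: 0.995
```

```bash
python3 go.py 0.487 -0.3425 0.0435 -70.9
```

```text
t 10.98 pos [ 0.4859 -0.3459  0.1464] psi -71.1 q [-0.79  0.21  1.85 -0.    1.07  0.45] F [-0.31 -0.29  0.65] M [-0.004 -0.014 -0.007] M_tool [-0.008  0.012  0.007] op 0.995
rot [ 0.002 -0.    -0.004] shift cm [ 0.21 -0.31 10.29] dist 10.3 deg 0.2
```

Call:
{"fn": "servo_tool", "kwargs": {
  "increments": "0 0 0 0 0 1.5 8.5; 0 0 0 0 0 3 8.5; 0 0 0 0 0 3.5 8.5; 0 0 0 0 0 3.5 8.5"
}}

```text
time: 11.32
eef_pos: [0.4851, -0.3403, 0.109]
tcp_rot: [0.986, 0.166, -0.001, -0.002]
contact_force: [-0.0, 0.3, -0.1]
opening: 0.996
```

```bash
python3 go.py 0.487 -0.3425 0.0435 -70.9
```

```text
t 11.32 pos [ 0.4851 -0.3403  0.109 ] psi -70.9 q [-0.78  0.26  1.88  0.    1.01  0.45] F [-0.    0.27 -0.14] M [-0.014 -0.016  0.025] M_tool [-0.018  0.011 -0.025] op 0.996
rot [-0.004  0.002 -0.   ] shift cm [0.12 0.29 6.55] dist 6.6 deg 0.3
```

Call:
{"fn": "servo_tool", "kwargs": {
  "increments": "0 0 0 0 0.1 2 8.5; 0 0 0 0.1 0.1 4.5 8.5; 0 0 0 0.1 0.1 6 8.5; 0 0 0 0.1 0.1 6.5 8.5; 0 0 0 0.1 0.1 6.5 4; 0 0 0 0.1 0.1 6.5 4; 0 0 0 0.1 0.1 6.5 3; 0 0 0 0.1 0.1 6.5 3; 0 0 0 0.1 0.1 6.5 3; 0 0 0 0.1 0.1 6.5 3"
}}

```text
time: 12.15
eef_pos: [0.4887, -0.3438, 0.0483]
tcp_rot: [0.986, 0.166, 0.001, 0.002]
contact_force: [0.6, -0.9, 6.0]
opening: 0.598
```

```bash
python3 go.py 0.487 -0.3425 0.16 -70.9
```

```text
t 12.15 pos [ 0.4887 -0.3438  0.0483] psi -70.9 q [-0.78  0.35  1.89  0.    0.89  0.45] F [ 0.61 -0.86  6.  ] M [ 0.125 -0.042  0.026] M_tool [ 0.105  0.081 -0.026] op 0.598
rot [ 0.004 -0.002 -0.   ] shift cm [ -0.09  -0.14 -11.17] dist 11.2 deg 0.2
```

Call:
{"fn": "servo_tool", "kwargs": {
  "increments": "0 0 0 0 0 0 3; 0 0 0 0 0 -1 3; 0 0 0 0 0 -3 3; 0 0 0 0 0 -5.5 3; 0 0 0 0 0 -8 3; 0 0 0 0 0 -10.5 3; 0 0 0 0 0 -12 3; 0 0 0 0 0 -12 3; 0 0 0 0 0 -12 3; 0 0 0 0 0 -12 3"
}}

```text
time: 12.98
eef_pos: [0.486, -0.3413, 0.1635]
tcp_rot: [0.986, 0.166, -0.001, -0.002]
contact_force: [0.1, -0.1, -5.4]
opening: 0.6
```

Call:
{"fn": "servo_tool", "kwargs": {
  "increments": "0 0.1 0 0 0 0 3; 0 0.2 0 0 0 0 3; 0 0.3 0 0 0 0 3; 0 0.4 0 0 0 0 3; 0 0.4 0 0 0 0 3; 0 0.4 0 0 0 0 3; 0 0.4 0 0 0 0 3; 0 0.4 0 0 0 0 3; 0 0.4 0 0 0 0 3"
}}

```text
time: 13.73
eef_pos: [0.488, -0.3423, 0.1662]
tcp_rot: [0.967, 0.163, 0.195, -0.033]
contact_force: [0.2, 0.0, -4.8]
opening: 0.599
```

Call:
{"fn": "servo_tool", "kwargs": {
  "increments": "0 -0.1 0 0 0 0 3; 0 -0.2 0 0 0 0 3; 0 -0.3 0 0 0 0 3; 0 -0.4 0 0 0 0 3; 0 -0.4 0 0 0 0 3; 0 -0.4 0 0 0 0 3"
}}

```text
time: 14.23
eef_pos: [0.4889, -0.3417, 0.1662]
tcp_rot: [0.986, 0.167, 0.001, -0.0]
contact_force: [0.3, 0.6, -4.4]
opening: 0.596
```

```bash
python3 meas.py;python3 go.py 0.487 -0.3425 0.16 -70.9
```

```text
14.8333 Mtool,F mean [ 0.011 -0.006  0.     0.007  0.082 -4.667] sd [0.024 0.033 0.023 0.683 0.506 0.326]
t 14.83 pos [ 0.4872 -0.3428  0.1661] psi -71.0 q [-0.78  0.19  1.84  0.    1.11  0.45] F [ 0.95  0.23 -4.64] M [-0.02   0.023  0.008] M_tool [-0.012 -0.028 -0.008] op 0.597
rot [ 0.    -0.    -0.001] shift cm [-0.01 -0.03  0.61] dist 0.6 deg 0.1
```

C3 is silent, reading -0.006 N m after the same tip. I'll carry it to the far spot on the rail.

```bash
python3 go.py 0.5475 0.372 0.18 -78
```

```text
t 14.83 pos [ 0.4872 -0.3428  0.1661] psi -71.0 q [-0.78  0.19  1.84  0.    1.11  0.45] F [ 0.95  0.23 -4.64] M [-0.02   0.023  0.008] M_tool [-0.012 -0.028 -0.008] op 0.597
rot [ 0.    -0.     0.123] shift cm [ 29.03 -65.6   -1.38] dist 71.7 deg 7.0
```

Call:
{"fn": "servo_tool", "kwargs": {
  "increments": "0 0 0 0.6 -1.3 0 3; 0 0 0.01 1.6 -3.6 0 3; 0 0 0.02 2.8 -6.3 -0.2 3; 0 0 0.03 4 -9.1 -0.4 3; 0 0 0.04 5.2 -11.9 -0.6 3; 0 0 0.05 6.5 -14.7 -0.8 3; 0 0 0.055 7.7 -17.5 -1 3; 0 0 0.06 9 -20.3 -1.2 3; 0 0 0.06 10.2 -23.1 -1.4 3; 0 0 0.06 11.4 -25.9 -1.4 3"
}}

```text
time: 15.67
eef_pos: [0.5104, -0.0585, 0.1808]
tcp_rot: [0.991, 0.136, 0.001, 0.0]
contact_force: [0.7, -0.4, -4.3]
opening: 0.599
```

Call:
{"fn": "servo_tool", "kwargs": {
  "increments": "0 0 0.01 1.1 -2.8 0 3; 0 0 0.02 2.2 -5.6 0 3; 0 0 0.03 3.3 -8.4 0 3; 0 0 0.04 4.4 -11.2 0 3; 0 0 0.05 5.5 -14 0 3; 0 0 0.06 6.6 -16.8 0 3; 0 0 0.062 7.7 -19.6 0 3; 0 0 0.062 8.8 -22.4 0 3; 0 0 0.062 9.9 -25.2 0 3; 0 0 0.062 11 -28 0 3"
}}

```text
time: 16.5
eef_pos: [0.5403, 0.2408, 0.1801]
tcp_rot: [0.994, 0.105, -0.0, -0.0]
contact_force: [0.3, -0.3, -4.7]
opening: 0.593
```

```bash
python3 go.py 0.5475 0.372 0.18 -78
```

```text
t 16.5 pos [0.5403 0.2408 0.1801] psi -77.9 q [0.25 0.17 1.84 0.   1.13 1.61] F [ 0.31 -0.28 -4.66] M [-0.044 -0.092 -0.015] M_tool [-0.063  0.081  0.015] op 0.593
rot [-0.     0.     0.002] shift cm [  3.46 -12.68   0.02] dist 13.1 deg 0.1
```

Call:
{"fn": "servo_tool", "kwargs": {
  "increments": "0 0 0 0.8 -2.8 0 3; 0 0 0 1.5 -5.6 0 3; 0 0 0 2.2 -8.2 0 3; 0 0 0 2.8 -10.4 0 3; 0 0 0 3.2 -11.8 0 3; 0 0 0 3.4 -12.5 0 3; 0 0 0 3.4 -12.6 0 3; 0 0 0 3.4 -12.6 0 3; 0 0 0 3.4 -12.6 0 3"
}}

```text
time: 17.25
eef_pos: [0.5478, 0.3679, 0.1799]
tcp_rot: [0.994, 0.105, -0.0, 0.0]
contact_force: [-0.6, 0.5, -4.2]
opening: 0.597
```

```bash
python3 go.py 0.5475 0.372 0.108 -78; python3 - <<'E'
from h import *
s=ctrl.get_state()
for n in("top","side"):
    im,d=ctrl.read_camera(n); np.savez(f"{n}3.npz",im=im,d=d)
    cv2.imwrite(f"pics/{n}3.png",cv2.resize(im[60:300,60:360] if n=="top" else im[40:280,60:360],None,fx=2.5,fy=2.5)[...,::-1])
    W=cloud(n,d);hsv=cv2.cvtColor(im,cv2.COLOR_RGB2HSV)
    m=(hsv[...,0]>100)&(hsv[...,0]<125)&(hsv[...,1]>120)&(W[...,2]>.12)&(W[...,1]>.2)&(d>0)&(W[...,2]<.19)
    P=W[m];A=np.c_[P[:,:2]-P[:,:2].mean(0),np.ones(len(P))]
    c=np.linalg.lstsq(A,P[:,2],rcond=None)[0]
    print(n,len(P),P.mean(0).round(4),cv2.minAreaRect((P[:,:2]*1000).astype(np.float32)),"slopes",c.round(3))
E
```

```text
t 17.25 pos [0.5478 0.3679 0.1799] psi -78.0 q [ 0.44  0.31  1.67 -0.    1.16  1.8 ] F [-0.57  0.55 -4.21] M [-0.013 -0.008  0.074] M_tool [-0.015  0.005 -0.074] op 0.597
rot [0.001 0.001 0.001] shift cm [ 0.06 -0.42  7.19] dist 7.2 deg 0.1
top 0 [nan nan nan] ((0.0, 0.0), (0.0, 0.0), 0.0) slopes [0. 0. 0.]
side 0 [nan nan nan] ((0.0, 0.0), (0.0, 0.0), 0.0) slopes [0. 0. 0.]<stdin>:8: RuntimeWarning: Mean of empty slice.
  ret = um.true_divide(
<stdin>:10: RuntimeWarning: Mean of empty slice.
```

View pics/side3.png

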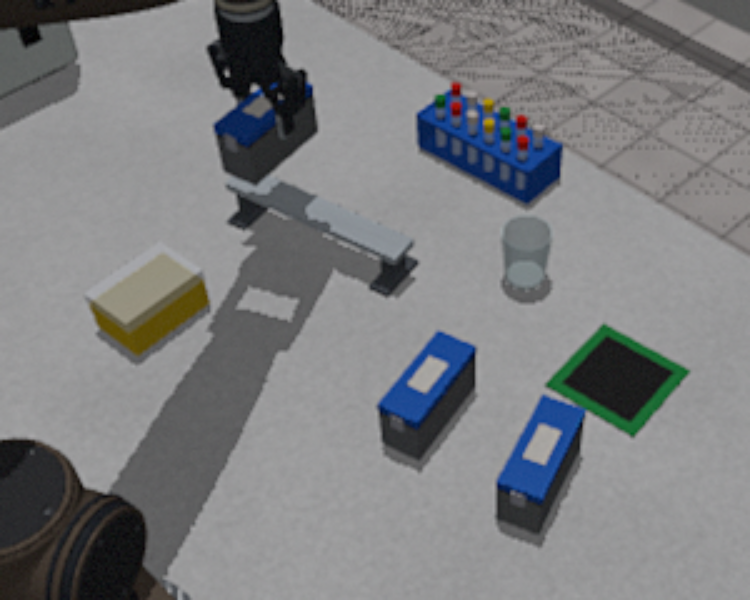

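The side crop shows C3 held level above the rail's far end, at about (265,130) in the crop. My mask's height limit was too low, so I'll re-run it on the saved pictures.

```bash
cat > lid.py <<'E'
import sys
from h import *
def lid(tag,n,zlo,zhi,ymin,ymax):
    z=np.load(f"{n}{tag}.npz");im,d=z["im"],z["d"]
    W=cloud(n,d);hsv=cv2.cvtColor(im,cv2.COLOR_RGB2HSV)
    m=(hsv[...,0]>100)&(hsv[...,0]<125)&(hsv[...,1]>100)&(W[...,2]>zlo)&(W[...,2]<zhi)&(W[...,1]>ymin)&(W[...,1]<ymax)&(d>0)&(W[...,0]<.75)
    P=W[m]; 
    if len(P)<20: print(n,len(P));return
    ax=np.radians(12);q=P[:,:2]-P[:,:2].mean(0)
    u=q@[np.cos(ax),np.sin(ax)];v=q@[-np.sin(ax),np.cos(ax)]
    c=np.linalg.lstsq(np.c_[u,v,np.ones(len(u))],P[:,2],rcond=None)[0]
    r=cv2.minAreaRect((P[:,:2]*1000).astype(np.float32))
    print(n,len(P),"rect",np.round(r[0],1),np.round(r[1],1),round(r[2],1),"slope len/wid",c[:2].round(3),"z",c[2].round(4))
if __name__=="__main__":
    for n in("top","side"): lid(sys.argv[1],n,*map(float,sys.argv[2:6]))
E
python3 lid.py 3 .195 .22 .2 .6
```

```text
top 180 rect [555.  345.4] [134.8  28.7] 18.5 slope len/wid [0.001 0.009] z 0.2059
side 265 rect [538.3 362.2] [123.9  96.7] 36.5 slope len/wid [0.03  0.042] z 0.2036
```

Call:
{"fn": "servo_tool", "kwargs": {
  "increments": "0 0 0 0 -0.2 1 3; 0 0 0 0 -0.3 2.8 3; 0 0 0 0 -0.4 4.8 3; 0 0 0 0 -0.4 6.2 3; 0 0 0 0 -0.4 6.8 3; 0 0 0 0 -0.4 7 3; 0 0 0 0 -0.4 7.1 3; 0 0 0 0 -0.4 7.1 3"
}}

```text
time: 18.02
eef_pos: [0.5476, 0.373, 0.1096]
tcp_rot: [0.994, 0.105, 0.001, -0.0]
contact_force: [-0.1, -0.1, -5.0]
opening: 0.601
```

```bash
python3 go.py 0.5475 0.372 0.108 -78
```

```text
t 18.02 pos [0.5476 0.373  0.1096] psi -77.9 q [0.45 0.39 1.7  0.   1.04 1.81] F [-0.09 -0.07 -4.95] M [ 0.051 -0.     0.003] M_tool [ 0.05   0.011 -0.002] op 0.601
rot [-0.    -0.001  0.001] shift cm [-0.03  0.1   0.16] dist 0.2 deg 0.1
```

Still not bearing on the rail, so I'll creep down until the weight transfers.

Call:
{"fn": "servo_tool", "kwargs": {
  "increments": "0 0 0 0 0 0.1 3; 0 0 0 0 0 0.2 3; 0 0 0 0 0 0.2 3"
}}

```text
time: 18.27
eef_pos: [0.5477, 0.3733, 0.1083]
tcp_rot: [0.994, 0.105, 0.001, -0.0]
contact_force: [0.2, -0.5, -1.6]
opening: 0.599
```

Call:
{"fn": "servo_tool", "kwargs": {
  "increments": "0 0 0 0 0 0.1 3; 0 0 0 0 0 0.1 3; 0 0 0 0 0 0.1 3"
}}

```text
time: 18.52
eef_pos: [0.5478, 0.3733, 0.1083]
tcp_rot: [0.994, 0.105, 0.001, -0.0]
contact_force: [-2.9, -1.8, 5.9]
opening: 0.592
```

Contact: z has stopped and the force reversed. Releasing.

Call:
{"fn": "servo_tool", "kwargs": {
  "increments": "0 0 0 0 0 -0.1 3; 0 0 0 0 0 -0.1 5.4; 0 0 0 0 0 -0.1 6; 0 0 0 0 0 -0.1 7; 0 0 0 0 0 -0.1 8.5; 0 0 0 0 0 -0.1 8.5; 0 0 0 0 0 -0.1 8.5; 0 0 0 0 0 -0.1 8.5"
}}

```text
time: 19.18
eef_pos: [0.5471, 0.3729, 0.107]
tcp_rot: [0.994, 0.105, 0.0, 0.0]
contact_force: [0.1, 0.6, 1.1]
opening: 0.994
```

Call:
{"fn": "servo_tool", "kwargs": {
  "increments": "0 0 0 0 0 -1 8.5; 0 0 0 0 0 -3 8.5; 0 0 0 0 0 -6 8.5; 0 0 0 0 0 -8 8.5; 0 0 0 0.5 1.5 -9 8.5; 0 0 0 1 4 -9.5 8.5"
}}

```text
time: 19.68
eef_pos: [0.5661, 0.3372, 0.2058]
tcp_rot: [0.994, 0.107, 0.003, -0.001]
contact_force: [0.9, -0.2, 0.3]
opening: 0.996
```

```bash
python3 go.py 0.471 -0.171 0.15 -70.2;python3 - <<'E'
from h import *
for n in("top","side"):
    im,d=ctrl.read_camera(n); np.savez(f"{n}4.npz",im=im,d=d)
    cv2.imwrite(f"pics/{n}4.png",cv2.resize(im[60:300,60:360] if n=="top" else im[40:280,60:360],None,fx=2.5,fy=2.5)[...,::-1])
E
python3 lid.py 4 .11 .16 .2 .6
```

```text
t 19.68 pos [0.5661 0.3372 0.2058] psi -77.7 q [0.38 0.28 1.66 0.   1.2  1.74] F [ 0.86 -0.18  0.31] M [-0.042  0.002 -0.007] M_tool [-0.04  -0.011  0.007] op 0.996
rot [-0.001 -0.006 -0.131] shift cm [-20.13  47.64   5.41] dist 52.0 deg 7.5
top 30 rect [550.3 355.4] [129.5  19.4] 11.8 slope len/wid [-0.051  0.354] z 0.132
side 426 rect [543.3 372.8] [135.9  57.7] 11.6 slope len/wid [0.006 0.083] z 0.1304
```

View pics/side4.png

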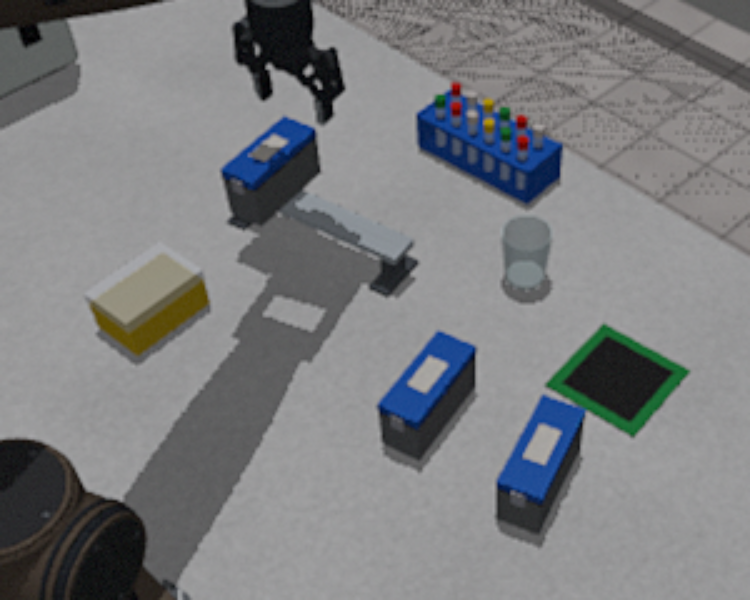

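C3 stands level on the rail, with its lid at about (270,155) in the crop. It is centred to within about 3 mm. Next is C2.

Call:
{"fn": "servo_tool", "kwargs": {
  "increments": "0 0 -0.01 -1 2.4 0 8.5; 0 0 -0.02 -2.5 5.8 0 8.5; 0 0 -0.03 -4 9.4 0.5 8.5; 0 0 -0.04 -5.5 13 1 8.5; 0 0 -0.05 -7 16.6 1.5 8.5; 0 0 -0.06 -8.5 20.2 2 8.5; 0 0 -0.08 -10 23.8 2.5 8.5; 0 0 -0.1 -11.5 27.4 3 8.5; 0 0 -0.12 -13 31 3.5 8.5; 0 0 -0.13 -14.5 34.6 4 8.5"
}}

```text
time: 20.62
eef_pos: [0.4946, -0.0346, 0.1614]
tcp_rot: [0.985, 0.17, -0.0, -0.0]
contact_force: [1.7, -0.8, -1.0]
opening: 0.995
```

```bash
python3 go.py 0.471 -0.171 0.15 -70.2
```

```text
t 20.62 pos [ 0.4946 -0.0346  0.1614] psi -70.4 q [-0.27 -0.02  2.08  0.    1.08  0.95] F [ 1.74 -0.79 -1.02] M [ 0.009 -0.054  0.014] M_tool [-0.009  0.053 -0.014] op 0.995
rot [-0.     0.001 -0.004] shift cm [-6.8  12.07  1.14] dist 13.9 deg 0.2
```

Call:
{"fn": "servo_tool", "kwargs": {
  "increments": "0 0 0 -2 3.5 0.2 8.5; 0 0 0 -4 7 0.4 8.5; 0 0 0 -5.6 10 0.7 8.5; 0 0 0 -6.5 11.7 1.1 8.5; 0 0 0 -6.8 12.1 3 8.5; 0 0 0 -6.8 12.1 5 8.5; 0 0 0 -6.8 12.1 5.2 8.5; 0 0 0 -6.8 12.1 5.2 8.5"
}}

```text
time: 21.28
eef_pos: [0.4706, -0.169, 0.1083]
tcp_rot: [0.986, 0.169, -0.002, -0.002]
contact_force: [-0.8, -0.5, 0.5]
opening: 0.995
```

```bash
python3 go.py 0.471 -0.171 0.0445 -70.2
```

```text
t 21.28 pos [ 0.4706 -0.169   0.1083] psi -70.5 q [-0.55  0.07  2.1   0.    0.98  0.68] F [-0.76 -0.52  0.47] M [ 0.032  0.004 -0.009] M_tool [0.032 0.007 0.009] op 0.995
rot [-0.004  0.003 -0.005] shift cm [-0.01  0.22  6.38] dist 6.4 deg 0.4
```

Call:
{"fn": "servo_tool", "kwargs": {
  "increments": "0 0 0 0 0.1 2 8.5; 0 0 0 0 0.1 4.5 8.5; 0 0 0 0 0.1 6 8.5; 0 0 0 0 0.1 6.5 8.5; 0 0 0 0 0.1 6.5 4; 0 0 0 0 0.1 6.5 4; 0 0 0 0 0.1 6.5 3; 0 0 0 0 0.1 6.5 3; 0 0 0 0 0.1 6.5 3; 0 0 0 0 0.1 6.5 3"
}}

```text
time: 22.12
eef_pos: [0.4741, -0.1714, 0.0471]
tcp_rot: [0.985, 0.17, 0.002, 0.001]
contact_force: [1.4, 0.1, 6.4]
opening: 0.598
```

Call:
{"fn": "servo_tool", "kwargs": {
  "increments": "0 0 0 0 0 0 3; 0 0 0 0 0 -1 3; 0 0 0 0 0 -3 3; 0 0 0 0 0 -5.5 3; 0 0 0 0 0 -8 3; 0 0 0 0 0 -10.5 3; 0 0 0 0 0 -12 3; 0 0 0 0 0 -12 3; 0 0 0 0 0 -12 3"
}}

```text
time: 22.87
eef_pos: [0.4719, -0.1701, 0.1648]
tcp_rot: [0.986, 0.17, -0.0, -0.0]
contact_force: [-0.3, -0.1, -5.5]
opening: 0.594
```

Call:
{"fn": "servo_tool", "kwargs": {
  "increments": "0 0.1 0 0 0 0 3; 0 0.2 0 0 0 0 3; 0 0.3 0 0 0 0 3; 0 0.4 0 0 0 0 3; 0 0.4 0 0 0 0 3; 0 0.4 0 0 0 0 3; 0 0.4 0 0 0 0 3; 0 0.4 0 0 0 0 3; 0 0.4 0 0 0 0 3"
}}

```text
time: 23.62
eef_pos: [0.473, -0.1703, 0.1652]
tcp_rot: [0.966, 0.167, 0.195, -0.034]
contact_force: [-0.7, 0.4, -4.4]
opening: 0.596
```

Call:
{"fn": "servo_tool", "kwargs": {
  "increments": "0 -0.1 0 0 0 0 3; 0 -0.2 0 0 0 0 3; 0 -0.3 0 0 0 0 3; 0 -0.4 0 0 0 0 3; 0 -0.4 0 0 0 0 3; 0 -0.4 0 0 0 0 3"
}}

```text
time: 24.12
eef_pos: [0.4738, -0.1698, 0.1651]
tcp_rot: [0.985, 0.171, 0.001, -0.0]
contact_force: [-0.1, -0.1, -4.2]
opening: 0.598
```

```bash
python3 meas.py;python3 go.py 0.5745 0.245 0.18 -78
```

```text
24.7167 Mtool,F mean [-7.00e-03  1.00e-02  1.00e-03 -1.12e-01 -2.20e-02 -4.46e+00] sd [0.03  0.027 0.025 0.447 0.448 0.629]
t 24.72 pos [ 0.4724 -0.1706  0.1652] psi -70.5 q [-0.55 -0.01  2.07  0.    1.09  0.68] F [ 0.73  0.26 -4.5 ] M [ 0.043 -0.007 -0.029] M_tool [0.038 0.021 0.029] op 0.599
rot [ 0.    -0.     0.131] shift cm [ 23.5  -35.77  -1.48] dist 42.8 deg 7.5
```

C2 is silent too, at 0.010 N m. I'll carry it to the near rail spot.

Call:
{"fn": "servo_tool", "kwargs": {
  "increments": "0 0 0.01 0.8 -1.2 0 3; 0 0 0.02 2.2 -3.4 -0.2 3; 0 0 0.04 3.9 -6 -0.5 3; 0 0 0.06 5.6 -8.6 -0.8 3; 0 0 0.08 7.3 -11.2 -1.1 3; 0 0 0.1 9 -13.8 -1.4 3; 0 0 0.12 10.7 -16.4 -1.5 3; 0 0 0.13 12.4 -19 -1.5 3; 0 0 0.13 14.1 -21.5 -1.5 3; 0 0 0.13 15.8 -24 -1.5 3"
}}

```text
time: 25.55
eef_pos: [0.5413, 0.1101, 0.1802]
tcp_rot: [0.994, 0.105, 0.0, 0.0]
contact_force: [-0.2, 0.5, -5.1]
opening: 0.595
```

```bash
python3 go.py 0.5745 0.245 0.18 -78
```

```text
t 25.55 pos [0.5413 0.1101 0.1802] psi -77.9 q [0.02 0.08 1.94 0.   1.12 1.38] F [-0.22  0.51 -5.1 ] M [-0.017 -0.082  0.005] M_tool [-0.034  0.077 -0.005] op 0.595
rot [ 0.    -0.     0.002] shift cm [  6.07 -12.5    0.02] dist 13.9 deg 0.1
```

Call:
{"fn": "servo_tool", "kwargs": {
  "increments": "0 0 0 1.4 -2.8 0 3; 0 0 0 2.7 -5.6 0 3; 0 0 0 3.9 -8.1 0 3; 0 0 0 5 -10.3 0 3; 0 0 0 5.7 -11.8 0 3; 0 0 0 6 -12.3 0 3; 0 0 0 6 -12.4 1 3; 0 0 0 6 -12.4 2 3; 0 0 0 6 -12.4 2 3; 0 0 0 6 -12.4 2 3"
}}

```text
time: 26.38
eef_pos: [0.5726, 0.2407, 0.1578]
tcp_rot: [0.995, 0.105, -0.002, 0.0]
contact_force: [-0.5, 0.2, -3.5]
opening: 0.594
```

```bash
python3 go.py 0.5745 0.245 0.108 -78
```

```text
t 26.38 pos [0.5726 0.2407 0.1578] psi -78.0 q [ 0.23  0.26  1.78 -0.    1.11  1.6 ] F [-0.5   0.18 -3.52] M [-0.012 -0.002 -0.021] M_tool [-0.013 -0.001  0.021] op 0.594
rot [ 0.     0.005 -0.   ] shift cm [ 0.3  -0.38  4.98] dist 5.0 deg 0.3
```

Call:
{"fn": "servo_tool", "kwargs": {
  "increments": "0 0 0 0.1 -0.2 1 3; 0 0 0 0.1 -0.2 2.5 3; 0 0 0 0.1 -0.2 4 3; 0 0 0 0.1 -0.2 4.6 3; 0 0 0 0.1 -0.2 4.8 3; 0 0 0 0.1 -0.2 4.8 3; 0 0 0 0.1 -0.2 4.9 3; 0 0 0 0.1 -0.2 4.9 3"
}}

```text
time: 27.05
eef_pos: [0.5752, 0.2446, 0.1122]
tcp_rot: [0.994, 0.105, 0.001, -0.0]
contact_force: [0.3, 0.2, -4.2]
opening: 0.595
```

Call:
{"fn": "servo_tool", "kwargs": {
  "increments": "0 0 0 0 0 0.1 3; 0 0 0 0 0 0.2 3; 0 0 0 0 0 0.2 3"
}}

```text
time: 27.3
eef_pos: [0.5745, 0.2445, 0.1093]
tcp_rot: [0.994, 0.105, 0.0, -0.0]
contact_force: [-0.1, 0.6, -4.0]
opening: 0.601
```

Call:
{"fn": "servo_tool", "kwargs": {
  "increments": "0 0 0 0 0 0.1 3; 0 0 0 0 0 0.2 3; 0 0 0 0 0 0.2 3"
}}

```text
time: 27.55
eef_pos: [0.5746, 0.2445, 0.1072]
tcp_rot: [0.994, 0.105, 0.0, -0.0]
contact_force: [-0.6, 0.2, -3.9]
opening: 0.594
```

Call:
{"fn": "servo_tool", "kwargs": {
  "increments": "0 0 0 0 0 0.1 3; 0 0 0 0 0 0.2 3; 0 0 0 0 0 0.2 3"
}}

```text
time: 27.8
eef_pos: [0.5747, 0.2446, 0.1072]
tcp_rot: [0.994, 0.105, -0.0, 0.0]
contact_force: [-5.1, -1.3, 5.3]
opening: 0.599
```

Contact. Releasing.

Call:
{"fn": "servo_tool", "kwargs": {
  "increments": "0 0 0 0 0 -0.1 3; 0 0 0 0 0 -0.1 5.4; 0 0 0 0 0 -0.1 6; 0 0 0 0 0 -0.1 7; 0 0 0 0 0 -0.1 8.5; 0 0 0 0 0 -0.1 8.5; 0 0 0 0 0 -0.1 8.5; 0 0 0 0 0 -0.1 8.5"
}}

```text
time: 28.47
eef_pos: [0.5745, 0.2445, 0.106]
tcp_rot: [0.994, 0.105, 0.0, -0.0]
contact_force: [0.8, 0.1, 0.7]
opening: 0.993
```

Call:
{"fn": "servo_tool", "kwargs": {
  "increments": "0 0 0 0 0 -1 8.5; 0 0 0 0 0 -3 8.5; 0 0 0 0 0 -6 8.5; 0 0 0 0 0 -8 8.5; 0 0 0 -1 2 -8.5 8.5; 0 0 0 -2.5 5 -9 8.5; 0 0 0 -4 8.5 -9 8.5"
}}

```text
time: 29.05
eef_pos: [0.5538, 0.1533, 0.199]
tcp_rot: [0.994, 0.107, 0.002, -0.0]
contact_force: [1.3, -0.7, -0.3]
opening: 0.998
```

```bash
python3 go.py 0.456 -0.0115 0.15 -76;python3 - <<'E'
from h import *
for n in("top","side"):
    im,d=ctrl.read_camera(n); np.savez(f"{n}5.npz",im=im,d=d)
    cv2.imwrite(f"pics/{n}5.png",cv2.resize(im[60:300,60:360] if n=="top" else im[40:280,60:360],None,fx=2.5,fy=2.5)[...,::-1])
E
python3 lid.py 5 .11 .16 .32 .6;python3 lid.py 5 .11 .16 .2 .3; python3 lid.py 5 .05 .08 -.1 .08
```

```text
t 29.05 pos [0.5538 0.1533 0.199 ] psi -77.8 q [0.09 0.11 1.87 0.   1.16 1.45] F [ 1.25 -0.73 -0.27] M [-0.057 -0.032 -0.001] M_tool [-0.063  0.019  0.001] op 0.998
rot [ 0.    -0.005 -0.031] shift cm [-13.07  14.03   4.84] dist 19.8 deg 1.8
top 527 rect [549.3 372.6] [134.2  54. ] 12.2 slope len/wid [-0.     0.016] z 0.1342
side 424 rect [542.9 374.1] [132.   58.8] 12.2 slope len/wid [0.006 0.077] z 0.1305
top 57 rect [536.2 230.1] [16.9 42.8] 1.5 slope len/wid [-0.085  0.107] z 0.1342
side 426 rect [570.7 244.5] [136.8  56.4] 11.1 slope len/wid [0.007 0.074] z 0.1305
top 442 rect [274.7  -5.1] [ 91.1 499.8] 86.9 slope len/wid [ 0.011 -0.014] z 0.074
side 630 rect [232.1 -29.3] [579.   71.8] 5.0 slope len/wid [0.015 0.046] z 0.0706
```

View pics/side5.png

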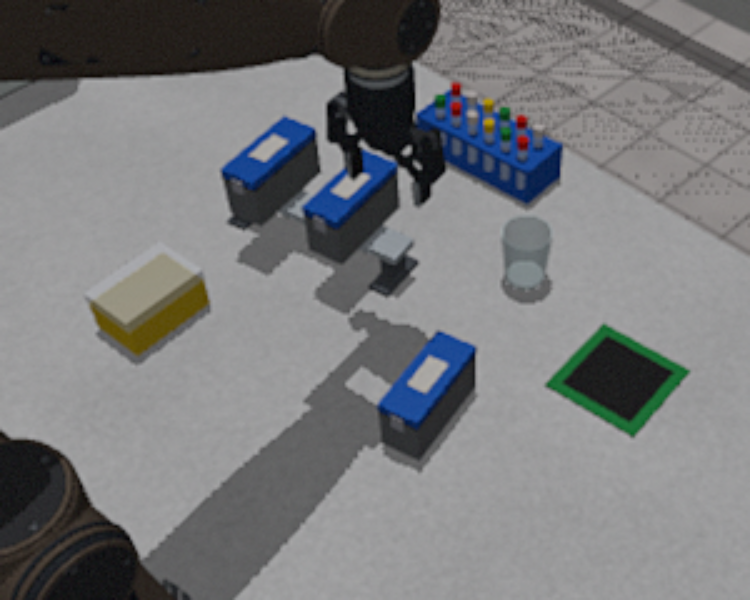

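Both silent cases stand level on the rail, at about (270,155) and (350,210) in the crop. Now back to C1, the rattler, at about (428,395).

Call:
{"fn": "servo_tool", "kwargs": {
  "increments": "0 0 -0.01 -2.2 2.3 0.5 8.5; 0 0 -0.02 -4.8 5.1 1.5 8.5; 0 0 -0.03 -7.4 7.9 2.5 8.5; 0 0 -0.031 -10 10.7 3.5 8.5; 0 0 -0.031 -12 13 4.5 8.5; 0 0 -0.031 -13 14 5 8.5; 0 0 -0.031 -13 14 7 8.5; 0 0 -0.031 -13 14 9 8.5; 0 0 -0.031 -13 14 9.5 8.5; 0 0 -0.031 -13 14 9.5 8.5"
}}

```text
time: 29.98
eef_pos: [0.4543, -0.0106, 0.1]
tcp_rot: [0.993, 0.121, -0.002, -0.001]
contact_force: [-1.0, -0.3, 1.1]
opening: 0.996
```

```bash
python3 go.py 0.4565 -0.0108 0.0445 -76
```

```text
t 29.98 pos [ 0.4543 -0.0106  0.1   ] psi -76.1 q [-0.25 -0.03  2.21  0.    0.96  1.08] F [-1.02 -0.35  1.1 ] M [ 0.017 -0.001 -0.027] M_tool [0.017 0.005 0.027] op 0.996
rot [-0.002  0.003 -0.003] shift cm [0.22 0.08 5.55] dist 5.6 deg 0.2
```

Call:
{"fn": "servo_tool", "kwargs": {
  "increments": "0 0 0 0.1 0 2 8.5; 0 0 0 0.1 0 4 8.5; 0 0 0 0.1 0 5.4 8.5; 0 0 0 0.1 0 5.6 8.5; 0 0 0 0.1 0 5.6 4; 0 0 0 0.1 0 5.6 4; 0 0 0 0.1 0 5.6 3; 0 0 0 0.1 0 5.6 3; 0 0 0 0.1 0 5.6 3; 0 0 0 0.1 0 5.6 3"
}}

```text
time: 30.82
eef_pos: [0.4581, -0.0111, 0.047]
tcp_rot: [0.993, 0.121, 0.002, 0.001]
contact_force: [-0.7, 1.3, 6.8]
opening: 0.599
```

Call:
{"fn": "servo_tool", "kwargs": {
  "increments": "0 0 0 0 0 0 3; 0 0 0 0 0 -1 3; 0 0 0 0 0 -3 3; 0 0 0 0 0 -5.5 3; 0 0 0 0 0 -8 3; 0 0 0 0 0 -10.5 3; 0 0 0 0 0 -11 3; 0 0 0 0 0 -11 3; 0 0 0 0 0 -11 3"
}}

```text
time: 31.57
eef_pos: [0.4551, -0.0106, 0.1537]
tcp_rot: [0.993, 0.121, -0.001, -0.0]
contact_force: [-0.6, 0.1, -5.2]
opening: 0.599
```

```bash
python3 meas.py;python3 go.py 0.655 -0.1363 0.149 -76
```

```text
32.1667 Mtool,F mean [ 4.000e-03  8.400e-02 -1.000e-02  5.900e-02  1.620e-01 -4.093e+00] sd [0.024 0.038 0.041 0.463 0.336 0.527]
t 32.17 pos [ 0.4563 -0.0109  0.155 ] psi -76.1 q [-0.25 -0.11  2.18 -0.    1.08  1.08] F [-0.07  0.17 -3.69] M [ 0.006 -0.004 -0.018] M_tool [0.004 0.005 0.018] op 0.599
rot [-0.     0.    -0.003] shift cm [16.29 16.94  0.6 ] dist 23.5 deg 0.1
```

Call:
{"fn": "servo_tool", "kwargs": {
  "increments": "0 0 0 0.6 0.6 0 3; 0 0 0 1.8 1.9 0 3; 0 0 0 3.5 3.6 0.1 3; 0 0 0 5.4 5.6 0.2 3; 0 0 0 7.3 7.6 0.3 3; 0 0 0 9.2 9.6 0.4 3; 0 0 0 11.1 11.6 0.5 3; 0 0 0 13 13.5 0.6 3; 0 0 0 14.7 15.3 0.7 3; 0 0 0 15.8 16.5 0.8 3"
}}

```text
time: 33.0
eef_pos: [0.6516, -0.1353, 0.1467]
tcp_rot: [0.993, 0.12, 0.001, 0.001]
contact_force: [-0.4, 0.0, -3.9]
opening: 0.601
```

Call:
{"fn": "servo_tool", "kwargs": {
  "increments": "0 0 0 0.4 0.4 0 3; 0 0 0 0.5 0.5 0 3; 0 0 0 0.5 0.5 0 3; 0 0 0 0.5 0.5 0 3; 0 0 0 0.5 0.5 0 3; 0 0 0 0.5 0.5 0 3; 0 0 0 0.5 0.5 0 3"
}}

```text
time: 33.58
eef_pos: [0.6548, -0.1364, 0.1473]
tcp_rot: [0.993, 0.121, -0.0, -0.0]
contact_force: [-0.8, 0.3, -4.0]
opening: 0.6
```

```bash
python3 go.py 0.655 -0.1363 0.147 -76;python3 - <<'E'
from h import *
for n in("top","side"):
    im,d=ctrl.read_camera(n); np.savez(f"{n}6.npz",im=im,d=d)
    cv2.imwrite(f"pics/{n}6.png",cv2.resize(im[60:300,100:400],None,fx=2.5,fy=2.5)[...,::-1])
E
python3 lid.py 6 .15 .21 -.25 0
```

```text
t 33.58 pos [ 0.6548 -0.1364  0.1473] psi -76.1 q [-0.36  0.36  1.67 -0.    1.11  0.97] F [-0.78  0.31 -4.02] M [ 0.014 -0.087 -0.019] M_tool [-0.007  0.088  0.019] op 0.6
rot [-0.     0.    -0.002] shift cm [ 0.02 -0.01  0.03] dist 0.0 deg 0.1
top 1
side 391 rect [375.  -77.1] [107.2 698.1] 77.6 slope len/wid [0.057 0.059] z 0.1725
```

View pics/side6.png

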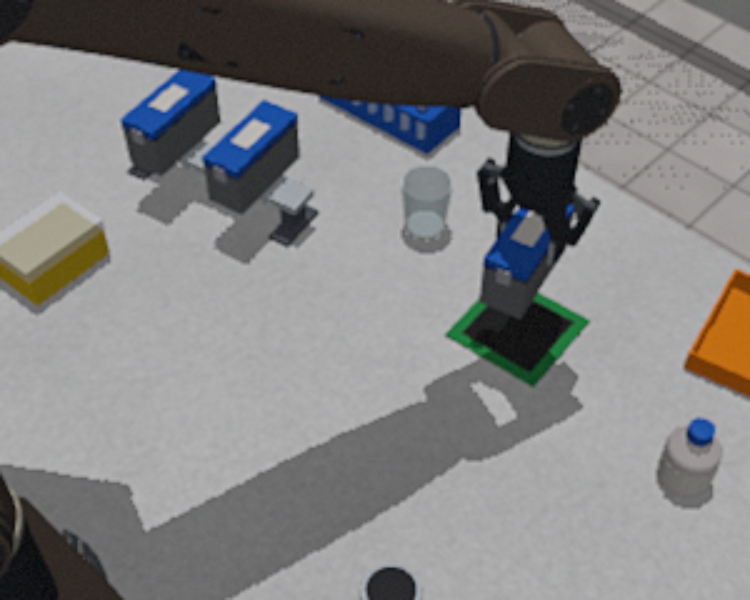

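View pics/top6.png

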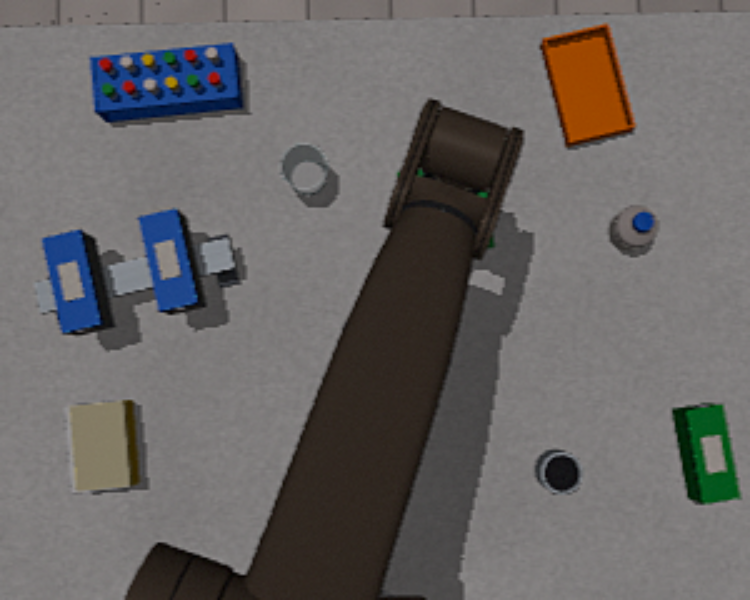

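```bash
python3 - <<'E'
from h import *
z=np.load("side6.npz");im,d=z["im"],z["d"];W=cloud("side",d);hsv=cv2.cvtColor(im,cv2.COLOR_RGB2HSV)
m=(hsv[...,0]>100)&(hsv[...,0]<125)&(hsv[...,1]>120)&(W[...,2]>.165)&(W[...,2]<.19)&(abs(W[...,0]-.655)<.1)&(abs(W[...,1]+.136)<.08)
k,l,st,_=cv2.connectedComponentsWithStats(m.astype(np.uint8));print(st)
P=W[m];q=P[:,:2]-[.655,-.136];a=np.radians(14);u=q@[np.cos(a),np.sin(a)];v=q@[-np.sin(a),np.cos(a)]
print(len(P),np.percentile(u,[1,99]),np.percentile(v,[1,99]))
for lo in(-.07,-.04,-.01,.02,.04):
    s=(u>lo)&(u<lo+.03); print(lo,s.sum(),np.median(P[s,2]).round(4) if s.any() else "")
E
```

```text
[[     0      0    512    384 196270]
 [   294    143      1      1      1]
 [   326    142      3      6     12]
 [   294    144     27     28    325]]
338 [-0.07073717  0.05017954] [-0.02493492  0.02886691]
-0.07 170 0.172
-0.04 105 0.1722
-0.01 44 0.1725
0.02 8 0.1724
0.04 10 0.1704
```

```bash
python3 -c "
from plant import ctrl
s=ctrl.get_state();print(s['time'],s['eef_pos'],abs(s['dq']).max());print(ctrl.sign_off())"
```

```text
33.6833 [ 0.65502518 -0.13660596  0.14731954] 0.003439876448825487
the job is handed in; nothing more can be done
None
```

The job is handed in at 33.7 s. The rattling case is held level over the mat, and the two silent ones stand on the rail.

**Which one rattles:** I tipped each case end to end and compared the balance at the wrist once it was level again.

| Case (first position) | Balance when level |
|---|---|
| First, about (0.456, -0.012) | -0.077 N m, then +0.081 N m after tipping the other way; +0.084 N m when picked up again |
| Third, about (0.487, -0.343) | -0.006 N m after one tip |
| Second, about (0.471, -0.171) | +0.010 N m after one tip |

The first case's swing of about 0.16 N m is slightly under the 0.18 N m you gave. The other two were tipped one way only. A ball at the end would have shown about 0.08 N m, so I took both as silent.

**On the rail:** both silent cases stand upright, about 130 mm apart, released and level in the last pictures. The far one is centred on the rail's width to within about 3 mm. The near one looked just as good but I did not work out its offset.

**Over the mat:** the tool is at (0.655, -0.137, 0.147) and steady with a 100 N grip. The lid is flat to about 0.5 mm over the part I could see. I put the underside at 98 to 100 mm above the mat.

**Weaker checks:** the top camera could not see the held case because the arm covered it, so the final height and level come from the side camera. That camera reads 2 to 4 mm low and shifted by about 4 mm, and I allowed for this. The bystanders look untouched in the last pictures, but I did not measure them again.

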